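# Check the pressure of a dosing keg with a keyed test gauge

### The job

Check the pressure in the small steel dosing keg: pick up the test gauge by its knurled collar, set it over the bare gas post on the keg's lid, and turn the collar with light pressure, without forcing it, until its hidden keyways drop over the post's pins. Then push the gauge fully home against the spring-loaded poppet and finish while still gripping the collar and holding it pushed home, so that the dial can be read. Leave the other things on the bench where they are.

Things in the scene. Friction and masses are not known exactly. Their poses are not given: they have to be found in the camera images.
- gauge: Hand-held test gauge, 63 mm tall, about 0.2 kg, standing upright, dial up. Origin: centre of the collar's underside, z up the axis. 0-40 mm up: knurled aluminium collar, 40 mm diameter; 45-62 mm up: round dial head, 38 mm diameter. The collar swivels freely and endlessly under the head, so only a grip on the collar turns it; the yaw given is the head's and says nothing of the collar's.
- collar_grip (a point): On the gauge's axis 28 mm above the collar's underside, the best height to grip the collar (40 mm across, take it with a 20 to 40 N grip). Same axes as the gauge's head.
- bore_roof (a point): Flat roof of the collar's bore, on its axis, 26 mm above its open underside. The bore is 20 mm in diameter. Two straight keyways 180 degrees apart, 8 mm wide, out to 15.5 mm radius, open below, run up the whole bore. They cannot be seen from outside and the collar's angle is unknown at the start: up to half a turn (3.14 rad), either way, may be needed.
- gas_post (a point): Centre of the flat top of the bare gas post, 164 mm above the bench; z up. Its barrel is 17.6 mm in diameter (1.2 mm clearance all round in the bore), the top 4 mm tapered to 12 mm, and stands 29 mm above a 25 mm hex foot. Fully home, the bore's roof rests on this top and the collar's underside is 26 mm below it. The post with the black dust cap, 112 mm away, is not used.
- pins (a point): Centre of the fixed cross pin through the gas post, 16 mm below its top: 3.5 mm diameter, along this point's x axis, its two ends 12.5 mm from the post's axis. A collar whose keyways miss it rests on it, underside 14 mm below the post's top. Within about 0.17 rad (10 degrees) of it they let the collar drop 7 mm freely to the poppet, then 5 mm more against its spring.
- poppet (a joint): Spring-loaded brass poppet, 6.4 mm diameter, in the centre of the gas post's top: how far it is pressed down, in m. 0 = untouched, standing 5 mm proud of the post; 0.005 = level with the post's top, gauge fully home. It pushes back with 5 N at first touch and 10 N at 5 mm, so the gauge's weight alone does not press it.
- pot: The dosing keg: stainless pot, 180 mm diameter, fixed, flat lid 128 mm above the bench. Origin: centre of its underside. Gas post 56 mm along its +y axis; capped post 56 mm along -y (27 mm diameter, top at 170 mm). Between them a flat hatch (up to 133 mm) and, 46 mm along +x, a relief valve (up to 146 mm). Carrying loops at +x and -x reach 116 mm from its axis, 90 mm up.
- bottle_a: Amber glass bottle, 62 mm diameter, 200 mm tall, standing beyond the working area; origin under its centre. Bystander.
- bottle_b: Another such bottle, standing at the robot's right. Bystander.
- bottle_c: Another such bottle, standing at the robot's left. Bystander.
- jar: White plastic tub with a lid, 86 mm diameter, 110 mm tall; origin under its centre. Bystander.
- wrench: Steel spanner, 190 mm long, lying along its x axis near the robot between keg and gauge; origin under its middle. Bystander.
- brush: Brush, 220 mm long, lying along its x axis beyond the gauge; origin under its middle. Bystander.
Not all that is in view belongs to the job. Of the things like the pot, leave any that is pink; of the rest the smaller one is meant.

How it is judged (in metres and radians):
On the way, in this order (a step that is already met when the one before it is completed fails the run):
1. the gauge is lifted off the bench by the gripper (height (world z) of gauge above 0.06 m and contact force between the fingers and gauge above 1 N), for 0.2 s.
2. the collar is over the gas post: axis within 4 mm, underside below the post's top (z of gauge in the frame of gas_post below -0.003 m and horizontal distance between gauge and gas_post below 0.004 m), for 0.02 s.
At the end, for the whole second after the job is handed in: Gauge held home on the gas post: collar underside at least 24.2 mm below the post top (26 is home), poppet pressed at least 3.3 mm, axis within 4 mm, upright within 5 degrees, at rest, gripped with over 4 N, grasp point at most 45 mm above the collar underside and within 20 mm of its axis (value of joint poppet above 0.0033 m and z of gauge in the frame of gas_post below -0.0242 m and horizontal distance between gauge and gas_post below 0.004 m and angle between gauge's own z axis and vertical below 0.09 rad and contact force between the fingers and gauge above 4 N and z of the grasp point in the frame of gauge below 0.045 m and horizontal distance between the grasp point and gauge below 0.02 m and linear speed of gauge below 0.02 m/s); the arm keeps its last pose, push and grip.
It fails at once if the gauge is forced: more than 60 N between gauge and keg (contact force between gauge and pot above 60 N).
It fails at once if a bystander is moved more than 30 mm or knocked over (distance of any of bottle_a, bottle_b, bottle_c, jar, wrench, brush from where it was at the start of the episode above 0.03 m or angle between any of bottle_a, bottle_b, bottle_c, jar's own z axis and vertical above 0.5 rad).
It also fails if it takes over 72 s, if anything falls off the work surface, if the arm or the gripper's body presses on something with over 40 N, if the wrist force passes 120 N, or if a joint passes its speed limit or range.

### The arm

A 6-joint arm with a two-finger parallel gripper is mounted at the origin on the work surface. World frame = base frame: x ahead of the robot, y to its left, z up, the work surface at z = 0. Lengths are in mm, angles in rad, forces in N, time in s.
With the tool pointing down it reaches from about 300 to 775 mm from the base axis. Payload 14.6 kg.
Tool frame: the origin (TCP) lies between the finger pads; the fingertips stand 19 mm ahead of it and the grasp point (between the pads) is the TCP; z points along the fingers, y is the line along which they close (so a half turn about z gives the same grasp; the last joint's range is limited). The gripper opens to 94 mm and grips with 3 to 60 N. Pads are 16 mm wide; open, the fingers measure 119 mm over their backs; the gripper's body (75 mm by 177 mm) begins 78 mm behind the grasp point.
Start: joints at [-1.338, 0.3, 1.521, -0, 1.321, -0.067], TCP at [162.424, -525.46, 224.446] pointing down, gripper open.
Joint ranges: [-3.03, 3.03], [-0.79, 2.21], [0.23, 2.52], [-1.04, 4.18], [0, 3.07], [-2.55, 2.55]. Speed limits (rad/s): [2.22, 2.22, 2.57, 3.14, 3.14, 3.14].

### API

Orientations are given as [roll, pitch, yaw] about the fixed x, y, z axes, in that order (R = Rz(yaw) Ry(pitch) Rx(roll)).
In Python, from cell import monitor, imaging, job, find_in, trace gives the robot as it stands. The module is installed in compiled form; this text tells all that it offers.
- The arm moves only by the tool arm_command, never from a script. Its argument "steps" is a list of rows, each a list of 5 numbers: the opening, from 0 (shut) to 1 (fully open), then the shift along the tool's x, y, z in mm, then the turn about the tool's z in degrees. In form: [[gripper, dx, dy, dz, turn], ...]. A call has 1 to 20 rows; each row is the pose to reach, as a shift and turn from the pose commanded when the call began, along the tool's axes at that moment; what a row does not reach only later rows make up. A row lasts 1/8 s, in which the tool goes at most 62.5 mm and 10.7 degrees, less where a joint would pass 70% of its speed; a pose out of reach is approached as far as the arm can. A call with a gripper value outside its range is refused whole. The fingers move at their own pace and stop on an object; "force" is the grip in N (left out, the last holds). Time passes only in rows, so rows that repeat a pose let the fingers close. It gives the time, the measured TCP pose, the force, the opening and the grip force at its end, in the units of the state.
- monitor.read_state(): the state, without advancing time (a new reading comes with each control period).
- imaging.camera(name): name is "scene" or "top" or "wrist"; returns a dict with "img" (480x640x3 uint8, red, green, blue), "mtx" (3x3 intrinsics, pixels), "view" (4x4, takes a point from world to camera coordinates). Camera axes: x right, y down, z forward; pixel columns grow to the right and rows downward; lengths in mm; the calibration is good to about 2 mm. A picture is of the moment at which its call begins. There is no depth.
- job.sign_off(): hands the job in; it is judged then, once.
Trained networks look in a picture, given as the dict that the camera call returned (one of the last four; its "shot" number tells which), for a name from the list of things; names that differ only in an ending like _2 or _b are one class to them, and where a whole thing is asked for, a point or a joint stands for the part that bears it (a point fixed in the world has none). Each returns a list of dicts, best first, with "p" (0 to 1); they miss things now and then, are a little off and sometimes report something else, mostly with a low value. They report only what shows in the picture. A call takes as long as a camera call. They do not tell look-alikes from the thing itself.
- find_in(picture, target): "rect" ([centre column, centre row, width, height] in pixels, round what is visible of it).
- trace(picture, target): "region" (480x640 bool, what is visible of it) and "rect" ([centre column, centre row, width, height] in pixels, round what is visible of it).
The state is a dict: "clock": time; "joints": joint angles; "qd": joint speeds; "effort": joint torques, N m; "eef_pos": TCP position; "eef_rot": TCP orientation; "wrist_force": force on the tool from outside, world axes, zero at the start; "moment": the same for the moment, N m; "finger_gap": finger opening in mm; "finger_force": force on a finger pad.
Only numpy, scipy, OpenCV 4.12 (cv2) and the standard library are available. Lean on these libraries where they do the work, as an engineer would, in place of code of your own. Each camera call takes 0.05 s, during which the arm holds its last target. There are 200 camera calls.

## Working session

There is one attempt and no reset: what is moved stays moved. The work goes in short steps, Python scripts to look and compute and a tool call to move; the robot and the scene stay as the last step left them, time stands still between calls to the robot, and variables do not carry over. Pictures are saved under pics/ and viewed, at most 10 in all, crops included, and the job is handed in when it is done.

Besides the shell and the picture viewer there is one more tool, called after "Request:" as name(argument=value, ...) on one line, values as JSON. arm_command: Moves the arm, as the interface text tells. Its arguments: {"type":"object","properties":{"steps":{"type":"array","items":{"type":"array","items":{"type":"number"}}},"force":{"type":"number"}},"required":["steps"]}

```bash
mkdir -p pics; cat > h.py <<'E'
import numpy as np, cv2
from cell import monitor, imaging, job, find_in, trace
def ray(c,u,v):
    V=np.array(c["view"]);R=V[:3,:3];t=V[:3,3]
    o=-R.T@t; d=R.T@np.linalg.inv(c["mtx"])@np.array([u,v,1.0]); return o,d
def atz(c,u,v,z):
    o,d=ray(c,u,v); return o+d*(z-o[2])/d[2]
def proj(c,p):
    V=np.array(c["view"]);q=np.array(c["mtx"])@(V[:3,:3]@np.array(p,float)+V[:3,3]); return q[:2]/q[2]
def save(c,n): cv2.imwrite("pics/"+n,c["img"][:,:,::-1])
E
python3 - <<'E'
from h import *
np.set_printoptions(precision=1,suppress=True)
for n in ["top","scene"]:
    c=imaging.camera(n); save(c,n+"1.png"); print(n,ray(c,320,240))
    for t,z in [("gauge",62),("pot",128),("gas_post",164),("wrench",5),("jar",110),("bottle_a",200),("brush",10)]:
        for r in find_in(c,t)[:4]: print(t,round(r["p"],2),np.array(r["rect"]),atz(c,r["rect"][0],r["rect"][1],z))
print(monitor.read_state())
E
```

```text
top (array([ 180.9,   69.7, 1524.6]), array([ 0.2, -0. , -1. ]))
gauge 0.75 [252.9 212.8   9.1  19.7] [602.2 265.5  62. ]
gauge 0.26 [483.4 281.   35.2  27.3] [ 360.2 -449.2   62. ]
pot 0.9 [454.6 336.1  44.7  43.8] [ 195.3 -325.2  128. ]
pot 0.88 [377.9 223.1  59.9  57.3] [ 538.8 -123.8  128. ]
pot 0.85 [255.3 310.   97.6  79.8] [288.  249.9 128. ]
gas_post 0.91 [258.3 313.4  96.8  82.1] [275.4 236.7 164. ]
gas_post 0.61 [375.2 223.2  70.5  60.3] [ 529.5 -110.7  164. ]
gas_post 0.59 [455.1 338.2  43.6  41. ] [ 189.1 -315.9  164. ]
wrench 0.6 [325.7 264.1  16.   52.1] [438.2  36.9   5. ]
jar 0.86 [463.3 188.3  32.4  35.5] [ 647.7 -400.8  110. ]
bottle_a 0.9 [486.1 280.4  34.5  24.5] [ 344.7 -408.   200. ]
bottle_a 0.88 [333.5 145.7  20.3  39.7] [764.    5.2 200. ]
bottle_a 0.57 [146.8 258.7  37.1  28.8] [436.5 548.1 200. ]
brush 0.98 [264.  168.6  17.8  65.4] [771.7 234.8  10. ]
scene (array([1652.7, -267.7, 1045. ]), array([-0.8,  0.2, -0.6]))
gauge 0.62 [407.4 283.1  13.9  25.9] [641.4 255.7  62. ]
gauge 0.47 [254.  291.2  90.6  92. ] [ 542.2 -120.    62. ]
pot 0.63 [254.5 290.4  9
[... 320 characters left out ...]
42.8   5. ]
jar 0.59 [138.5 360.9  47.   58.8] [ 731.3 -405.   110. ]
bottle_a 0.96 [117.6 266.2  34.7  67. ] [ 509.7 -418.9  200. ]
bottle_a 0.77 [331.1 347.1  25.9  78.7] [906.6 -34.2 200. ]
bottle_a 0.72 [491.5 209.1  25.3  67.2] [591.1 503.5 200. ]
brush 0.62 [419.6 339.   38.   73.2] [783.6 227.   10. ]
{'clock': 0.8, 'joints': array([-1.3,  0.3,  1.5,  0. ,  1.3, -0.1]), 'qd': array([ 0., -0., -0.,  0.,  0.,  0.]), 'effort': array([  0. , -53.2, -35.3,   0.1,   0. ,  -0. ]), 'eef_pos': array([ 162.4, -525.4,  224.5]), 'eef_rot': array([-3.1, -0. ,  0.3]), 'wrist_force': array([ 1. ,  0.2, -0. ]), 'moment': array([-0.1,  0. , -0. ]), 'finger_force': 0.0, 'finger_gap': 93.90934571441171}
```

```bash
python3 -c "
import cv2
a=cv2.imread('pics/top1.png')[100:400,110:510];cv2.imwrite('pics/top1c.png',cv2.resize(a,(800,600),interpolation=2))
a=cv2.imread('pics/scene1.png')[130:430,70:470];cv2.imwrite('pics/scene1c.png',cv2.resize(a,(800,600),interpolation=2))"
```

```text
(no output)
```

View pics/top1c.png

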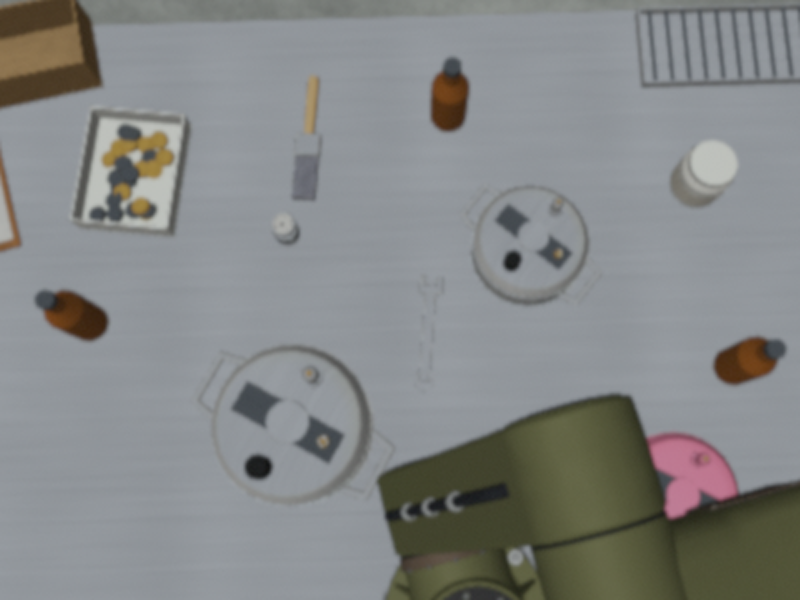

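View pics/scene1c.png

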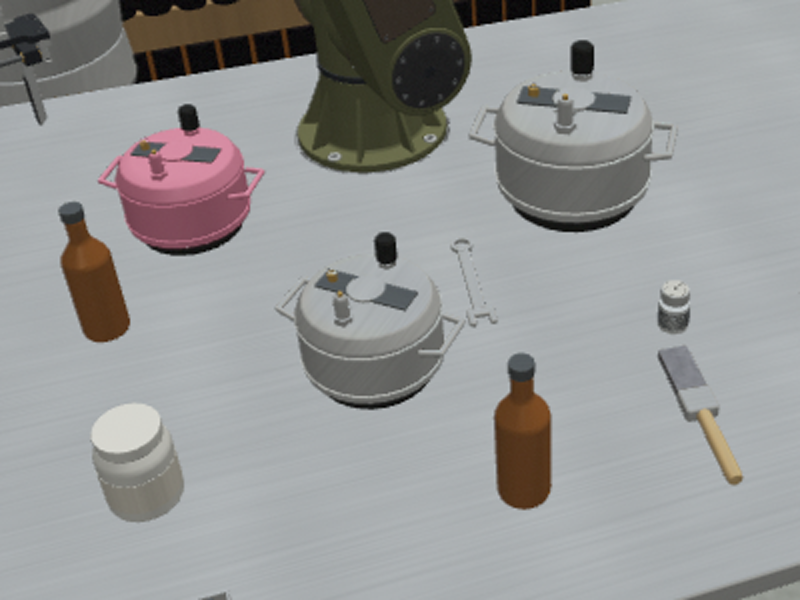

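The job's pot is the smaller steel keg (crop 530,243 in the top view, gas post at crop ~557,205). The gauge stands at crop 284,226. Next I'll measure both from the two views.

```bash
python3 - <<'E'
from h import *
np.set_printoptions(precision=3,suppress=True)
s=monitor.read_state(); print(s["eef_pos"],s["eef_rot"])
C={n:imaging.camera(n) for n in ("top","scene")}
def tri(a,b):
    A=np.zeros((3,3));B=np.zeros(3)
    for n,p in (("top",a),("scene",b)):
        o,d=ray(C[n],*p);d=d/np.linalg.norm(d);P=np.eye(3)-np.outer(d,d);A+=P;B+=P@o
    return np.linalg.solve(A,B)
t=lambda u,v:(110+u/2,100+v/2); q=lambda u,v:(70+u/2,130+v/2)
print("gauge head",tri(t(284,220),q(676,289)),atz(C["top"],*t(284,220),62),atz(C["scene"],*q(676,289),62))
# rects of gauge via trace
for n in C:
    r=trace(C[n],"gauge")[0]; print(n,r["p"],np.array(r["rect"]),atz(C[n],*r["rect"][:2],31))
print("post",tri(t(558,201),q(341,294)),atz(C["top"],*t(558,201),166))
print("cap",tri(t(514,258),q(386,238)),atz(C["top"],*t(514,258),170),atz(C["scene"],*q(386,238),170))
# scene camera post
print(atz(C["scene"],*q(341,294),168))
E
```

```text
[ 162.437 -525.438  224.45 ] [-3.142 -0.     0.3  ]
gauge head [611.801 269.414  62.837] [611.646 268.414  62.   ] [610.984 271.087  62.   ]
top 0.66 [253.3 212.4  10.6  16.7] [612.475 268.376  31.   ]
scene 0.88 [405.5 282.8  13.8  29.2] [606.724 268.021  31.   ]
post [ 598.505 -155.287  164.267] [ 597.833 -155.868  166.   ]
cap [512.691 -83.145 165.182] [511.089 -84.778 170.   ] [519.565 -82.028 170.   ]
[ 603.247 -154.925  168.   ]
```

Request:
arm_command(steps=[[1, 0, 0, -60, 0], [1, 0, 0, -80, 0], [1, 60, -25, -80, 2], [1, 525, -224, -80, 17.2], [1, 525, -224, -80, 17.2], [1, 525, -224, -80, 17.2], [1, 525, -224, -80, 17.2], [1, 525, -224, -80, 17.2], [1, 525, -224, -80, 17.2], [1, 525, -224, -80, 17.2], [1, 525, -224, -80, 17.2], [1, 525, -224, -80, 17.2], [1, 525, -224, -80, 17.2], [1, 525, -224, -80, 17.2], [1, 525, -224, -80, 17.2]], force=30)

```text
clock: 2.88
eef_pos: [597.2, -157.6, 304.9]
eef_rot: [3.141, -0.001, -0.002]
wrist_force: [-0.1, -1.3, 0.6]
finger_gap: 94.1
finger_force: 0.0
```

```bash
python3 - <<'E'
from h import *
np.set_printoptions(precision=3,suppress=True)
s=monitor.read_state(); print(s["clock"],s["eef_pos"],s["eef_rot"],s["joints"])
c=imaging.camera("wrist"); save(c,"w1.png"); print(ray(c,320,240)); print(proj(c,[598.5,-155,164]),proj(c,s["eef_pos"]))
for t in ("pot","gas_post"):
  for r in find_in(c,t)[:2]: print(t,r["p"],np.array(r["rect"]))
E
```

```text
2.875 [ 597.161 -157.556  304.928] [ 3.141 -0.001 -0.002] [-0.317  0.413  1.186 -0.     1.543  1.256]
(array([ 676.156, -157.65 ,  465.897]), array([-0.258,  0.013, -0.966]))
[321.377 237.049] [324.22  306.189]
pot 0.63 [289.4 253.8 187.1 162.1]
pot 0.61 [416.7 433.   93.6  28.7]
gas_post 0.76 [420.4 432.9  94.4  25.3]
gas_post 0.56 [288.1 251.9 188.5 160.8]
```

View pics/w1.png

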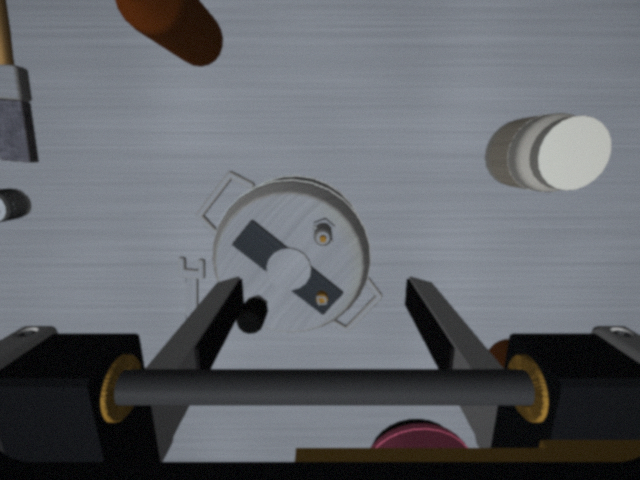

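The post's poppet shows at about (323,238), close to the predicted 321,237. I'll refine it by colour and go on to the gauge.

```bash
python3 - <<'E'
from h import *
np.set_printoptions(precision=2,suppress=True)
c=imaging.camera("wrist"); im=c["img"]; print(monitor.read_state()["eef_pos"])
hsv=cv2.cvtColor(im,cv2.COLOR_RGB2HSV)[225:252,308:338]
m=((hsv[...,0]>8)&(hsv[...,0]<28)&(hsv[...,1]>70))
ys,xs=np.nonzero(m); u,v=xs.mean()+308,ys.mean()+225
print(m.sum(),u,v,atz(c,u,v,167.5))
cv2.imwrite("pics/w1c.png",cv2.resize(im[205:275,288:358,::-1],(560,560),interpolation=cv2.INTER_CUBIC))
E
```

```text
[ 597.59 -156.86  304.68]
34 323.20588235294116 238.91176470588235 [ 597.98 -156.18  167.5 ]
```

View pics/w1c.png

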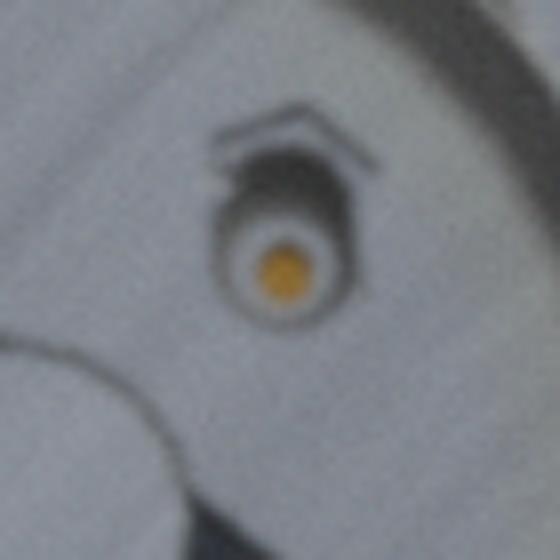

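Request:
arm_command(steps=[[1, 14, -427, 0, 0], [1, 14, -427, 0, 0], [1, 14, -427, 0, 0], [1, 14, -427, 0, 0], [1, 14, -427, 80, 0], [1, 14, -427, 80, 0], [1, 14, -427, 80, 0], [1, 14, -427, 80, 0], [1, 14, -427, 80, 0], [1, 14, -427, 80, 0]])

```text
clock: 4.32
eef_pos: [612.6, 269.3, 225.6]
eef_rot: [-3.141, -0.002, -0.002]
wrist_force: [-0.6, 0.1, -0.1]
finger_gap: 94.1
finger_force: 0.0
```

```bash
python3 - <<'E'
from h import *
np.set_printoptions(precision=2,suppress=True)
c=imaging.camera("wrist"); save(c,"w2.png"); s=monitor.read_state(); print(s["clock"],s["eef_pos"],s["eef_rot"])
print(proj(c,[611.5,269,62]))
for r in trace(c,"gauge")[:2]: print(r["p"],np.array(r["rect"]))
E
```

```text
4.375 [612.56 269.27 225.57] [-3.14 -0.   -0.  ]
[324.49 233.87]
0.96 [322.  232.1  37.8  46.8]
```

View pics/w2.png

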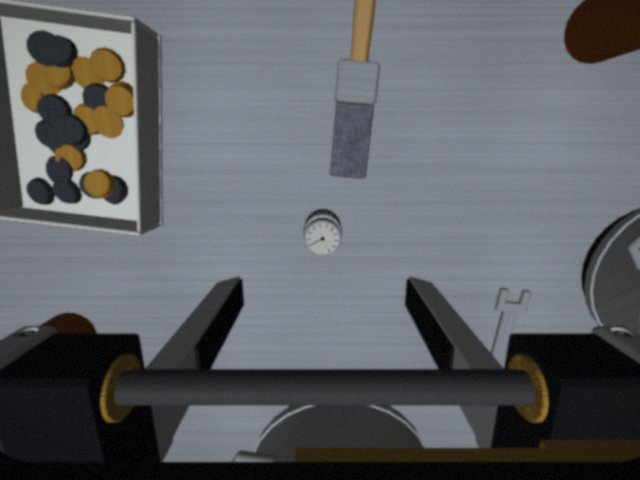

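Dial centre at (322,238) suggests the gauge is near (608,271). I'll descend just above it and look again.

Request:
arm_command(steps=[[1, -4, -2, 60, 0], [1, -4, -2, 110, 0], [1, -4, -2, 125, 0], [1, -4, -2, 125, 0], [1, -4, -2, 125, 0], [1, -4, -2, 125, 0]])

```text
clock: 5.18
eef_pos: [608.7, 272.8, 101.3]
eef_rot: [-3.141, -0.002, -0.0]
wrist_force: [0.3, 0.0, 0.3]
finger_gap: 93.9
finger_force: 0.0
```

```bash
python3 - <<'E'
from h import *
np.set_printoptions(precision=2,suppress=True)
c=imaging.camera("wrist"); save(c,"w3.png"); s=monitor.read_state(); print(s["clock"],s["eef_pos"],s["eef_rot"])
print(proj(c,[608.5,271,62]))
g=cv2.medianBlur(cv2.cvtColor(c["img"],cv2.COLOR_RGB2GRAY),3)
print(cv2.HoughCircles(g,cv2.HOUGH_GRADIENT,1,30,param1=80,param2=18,minRadius=22,maxRadius=50))
for r in trace(c,"gauge")[:2]: print(r["p"],np.array(r["rect"]))
cv2.imwrite("pics/w3c.png",cv2.resize(c["img"][120:360,200:460,::-1],None,fx=2,fy=2))
E
```

```text
5.225 [608.54 272.73 100.91] [-3.14 -0.   -0.  ]
[327.04 279.08]
[[[326.5 275.5  28.8]
  [501.5 397.5  41.6]]]
0.87 [327.1 268.   60.5  77.8]
```

View pics/w3c.png

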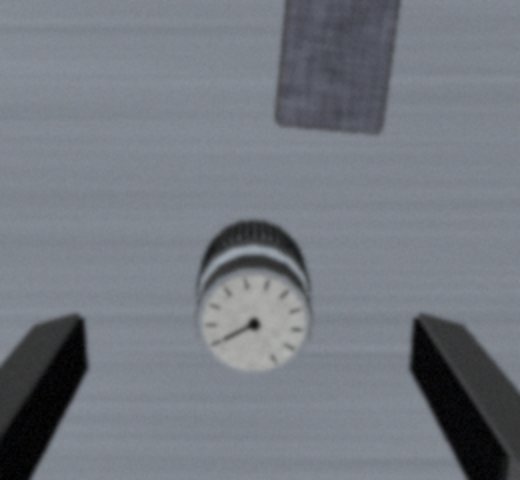

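```bash
python3 - <<'E'
from h import *
np.set_printoptions(precision=1,suppress=True)
c=imaging.camera("wrist"); p=monitor.read_state()["eef_pos"]
f=lambda q:(proj(c,q)-[200,120])*2
for sx in (8,-8):
  for sy in (47,-47): print(sx,sy,f(p+[sx,sy,-19]))
for x in (609,608,607,606): print(x,f([x,271,62.5]))
E
```

```text
8 47 [ 85.2 317.4]
8 -47 [411.8 317.2]
-8 47 [ 88.8 368.3]
-8 -47 [408.2 368.1]
609 [253.8 317.1]
608 [253.8 320. ]
607 [253.8 322.9]
606 [253.8 325.9]
```

Request:
arm_command(steps=[[1, -1.5, 1.7, 40, 0], [1, -1.5, 1.7, 65, 0], [1, -1.5, 1.7, 72, 0], [1, -1.5, 1.7, 72, 0], [1, -1.5, 1.7, 72, 0], [0.2, -1.5, 1.7, 72, 0], [0.2, -1.5, 1.7, 72, 0], [0.2, -1.5, 1.7, 72, 0], [0.2, -1.5, 1.7, 72, 0], [0.2, -1.5, 1.7, 72, 0], [0.2, -1.5, 1.7, 72, 0], [0.2, -1.5, 1.7, 72, 0]], force=30)

```text
clock: 6.82
eef_pos: [606.5, 270.9, 27.5]
eef_rot: [3.142, 0.0, -0.0]
wrist_force: [-0.1, -0.1, -0.4]
finger_gap: 39.2
finger_force: 30.0
```

Request:
arm_command(steps=[[0.2, 0, 0, -20, 0], [0.2, 0, 0, -60, 0], [0.2, 0, 0, -110, 0], [0.2, 0, 0, -160, 0], [0.2, 0, 0, -210, 0], [0.2, 0, 20, -230, 0], [0.2, -1, 60, -235, 0], [0.2, -2, 110, -235, 0], [0.2, -3, 160, -235, 0], [0.2, -4, 210, -235, 0], [0.2, -5, 260, -235, 0], [0.2, -6, 310, -235, 0], [0.2, -7, 360, -235, 0], [0.2, -8, 405, -235, 0], [0.2, -8.5, 424, -225, 0], [0.2, -8.5, 427, -200, 0], [0.2, -8.5, 427, -185, 0], [0.2, -8.5, 427, -185, 0], [0.2, -8.5, 427, -185, 0], [0.2, -8.5, 427, -185, 0]])

```text
clock: 9.32
eef_pos: [598.1, -155.9, 213.3]
eef_rot: [3.141, -0.001, 0.0]
wrist_force: [-0.3, 0.2, -2.0]
finger_gap: 39.3
finger_force: 30.0
```

```bash
python3 - <<'E'
from h import *
np.set_printoptions(precision=2,suppress=True)
c=imaging.camera("wrist"); s=monitor.read_state(); print(s["clock"],s["eef_pos"],s["eef_rot"],s["wrist_force"],s["moment"],s["finger_gap"],s["joints"])
p=s["eef_pos"]; f=lambda q:proj(c,q)*1.0
print(f(p+[0,0,-28]),f(p+[0,0,34.5]),f([598,-156,164]))
cv2.imwrite("pics/w4.png",cv2.resize(c["img"][140:400,180:480,::-1],None,fx=2,fy=2))
E
```

```text
9.375 [ 598.09 -155.96  213.18] [ 3.14 -0.   -0.  ] [-0.29  0.11 -1.85] [-0.    0.01 -0.01] 39.47155651162261 [-0.31  0.46  1.33 -0.    1.35  1.26]
[324.25 285.56] [324.37 342.23] [324.29 273.39]
```

View pics/w4.png

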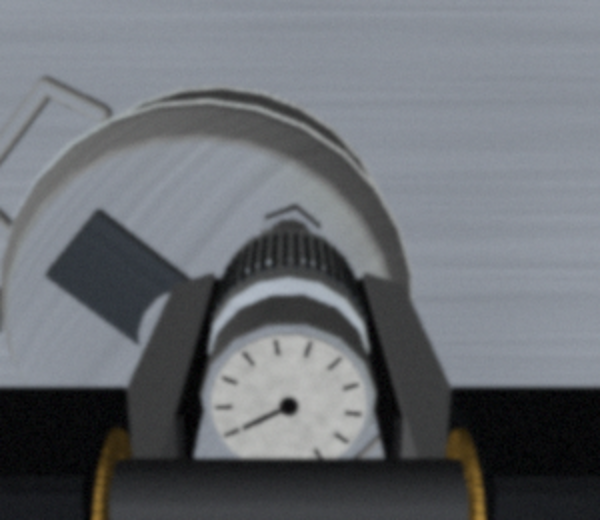

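The gauge sits centred in the grip (hub at 324,343; expected 324.4,342.2). Next I lower it over the post, watching the force.

Request:
arm_command(steps=[[0.2, 0.2, 0.6, 10, 0], [0.2, 0.2, 0.6, 18, 0], [0.2, 0.2, 0.6, 22, 0], [0.2, 0.2, 0.6, 25, 0], [0.2, 0.2, 0.6, 27, 0], [0.2, 0.2, 0.6, 29, 0], [0.2, 0.2, 0.6, 29, 0]])

```text
clock: 10.25
eef_pos: [598.0, -156.7, 183.4]
eef_rot: [-3.142, 0.0, -0.0]
wrist_force: [-0.3, -0.1, -1.9]
finger_gap: 39.5
finger_force: 30.0
```

Request:
arm_command(steps=[[0.2, 0, 0, 2, 0], [0.2, 0, 0, 4, 0], [0.2, 0, 0, 5, 0], [0.2, 0, 0, 6, 0], [0.2, 0, 0, 7, 0], [0.2, 0, 0, 7, 0]])

```text
clock: 11.0
eef_pos: [598.1, -156.7, 176.7]
eef_rot: [3.141, -0.0, -0.0]
wrist_force: [-0.8, 0.4, 0.6]
finger_gap: 39.2
finger_force: 30.0
```

Request:
arm_command(steps=[[0.2, 0, 0, 1, 0], [0.2, 0, 0, 1, 0], [0.2, 0, 0, 1, -5], [0.2, 0, 0, 1, -10], [0.2, 0, 0, 1, -15], [0.2, 0, 0, 1, -20], [0.2, 0, 0, 1, -20]], force=25)

```text
clock: 11.88
eef_pos: [598.5, -156.7, 176.4]
eef_rot: [3.141, -0.001, 0.35]
wrist_force: [-0.9, -0.2, 5.9]
finger_gap: 39.3
finger_force: 25.0
```

Request:
arm_command(steps=[[0.2, 0, 0, 0, -5], [0.2, 0, 0, 0, -10], [0.2, 0, 0, 0, -15], [0.2, 0, 0, 0, -20], [0.2, 0, 0, 0, -25], [0.2, 0, 0, 0, -25]])

```text
clock: 12.62
eef_pos: [598.5, -156.8, 176.2]
eef_rot: [3.14, -0.001, 0.785]
wrist_force: [1.0, -0.0, 4.5]
finger_gap: 39.8
finger_force: 25.0
```

Request:
arm_command(steps=[[0.2, 0, 0, 0, -5], [0.2, 0, 0, 0, -10], [0.2, 0, 0, 0, -15], [0.2, 0, 0, 0, -20], [0.2, 0, 0, 0, -25], [0.2, 0, 0, 0, -25]])

```text
clock: 13.38
eef_pos: [597.8, -156.6, 174.9]
eef_rot: [-3.141, 0.0, 1.219]
wrist_force: [-0.1, -0.6, -2.4]
finger_gap: 39.3
finger_force: 25.0
```

Height and force both fell, so the keyways have found the pins. I lower gently.

Request:
arm_command(steps=[[0.2, 0, 0, 1, 0], [0.2, 0, 0, 2, 0], [0.2, 0, 0, 3, 0], [0.2, 0, 0, 3, 0]])

```text
clock: 13.88
eef_pos: [598.0, -156.7, 172.4]
eef_rot: [-3.141, 0.0, 1.221]
wrist_force: [0.5, -0.1, -1.5]
finger_gap: 39.5
finger_force: 25.0
```

Request:
arm_command(steps=[[0.2, 0, 0, 1, 0], [0.2, 0, 0, 2, 0], [0.2, 0, 0, 3, 0], [0.2, 0, 0, 4, 0], [0.2, 0, 0, 5, 0], [0.2, 0, 0, 6, 0], [0.2, 0, 0, 6, 0]], force=40)

```text
clock: 14.75
eef_pos: [598.2, -156.7, 166.9]
eef_rot: [3.141, -0.0, 1.221]
wrist_force: [-3.2, 1.0, 7.9]
finger_gap: 39.6
finger_force: 40.0
```

Request:
arm_command(steps=[[0.2, 0, 0, 1, 0], [0.2, 0, 0, 2, 0], [0.2, 0, 0, 3, 0], [0.2, 0, 0, 3, 0], [0.2, 0, 0, 3, 0]])

```text
clock: 15.38
eef_pos: [598.2, -156.7, 165.3]
eef_rot: [3.14, -0.0, 1.221]
wrist_force: [-9.0, 1.8, 18.2]
finger_gap: 39.3
finger_force: 40.0
```

Request:
arm_command(steps=[[0.2, -0.2, -0.6, 0, 0], [0.2, -0.4, -1.2, 0, 0], [0.2, -0.4, -1.2, 1, 0], [0.2, -0.4, -1.2, 1, 0], [0.2, -0.4, -1.2, 1, 0]])

```text
clock: 16.0
eef_pos: [598.0, -156.8, 165.3]
eef_rot: [3.136, -0.001, 1.221]
wrist_force: [-2.1, 2.2, 19.6]
finger_gap: 39.2
finger_force: 40.0
```

```bash
python3 - <<'E'
from h import *
np.set_printoptions(precision=2,suppress=True)
c=imaging.camera("wrist"); s=monitor.read_state(); print(s["clock"],s["eef_pos"],s["eef_rot"],s["wrist_force"],s["moment"],s["finger_gap"])
p=s["eef_pos"]
for z in (201.5,200.5,202.5): print(proj(c,[p[0],p[1],z]))
cv2.imwrite("pics/w5.png",cv2.resize(c["img"][140:400,180:480,::-1],None,fx=2,fy=2))
E
```

```text
16.05 [ 598.06 -156.78  165.28] [ 3.14 -0.    1.22] [-3.12  2.19 20.77] [0.46 0.38 0.04] 39.13186961910172
[323.86 344.29]
[323.85 342.98]
[323.87 345.62]
```

View pics/w5.png

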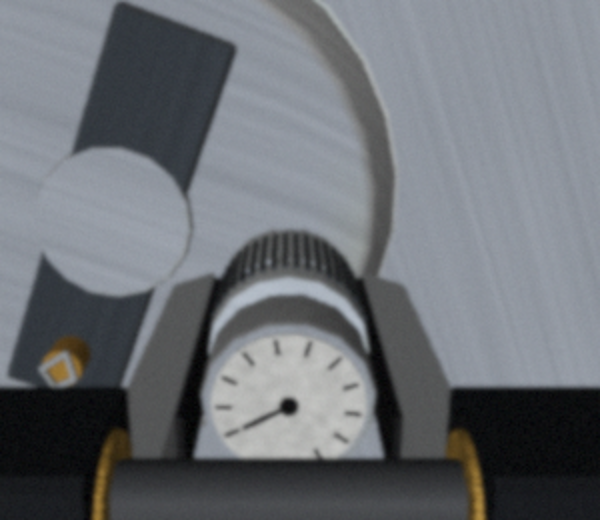

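The hub is still at crop (288,406), so the collar has not slipped in the grip. TCP 165.3 puts the underside at 138 mm, which is home, against a firm stop at about 20 N. I hand it in.

```bash
python3 -c "
from h import *
print(job.sign_off())"
```

```text
the job is handed in; nothing more can be done
None
```

The gauge is held fully home on the small steel keg's gas post, still gripped by the collar with its underside about 26 mm below the post's top; I handed the job in at about 16 s, and sign-off returned no verdict.

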